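# Set the light pad's slide dimmer to its preset clip

## Task

Set the light pad's brightness for the dishes: on the slide dimmer with the orange grip, slide the grip along its track until it stands level with the green preset clip on that dimmer's edge, then let go. Leave the dimmer with the blue grip as it is set.

Things in the scene. Friction and masses are not known exactly. Their poses are not given: they have to be found in the camera images.
- orange_grip (a point): centre (half-way up) of the orange slider grip: an upright block with a white line on top, 20 mm along the track, 28 mm across it and 36 mm high, its top 18 mm above this point and 66 mm above the bench. Its x axis points along the track, away from the robot (turned by up to 0.35 rad); its z axis points up. The grip slides on a grey box with a black top, 170 mm long, 64 mm wide and 28 mm high, fixed to the bench, and stays where it is left; moving it takes about 2 to 3 N
- orange_slider (a joint): position of the orange grip along its track in m: 0 at the end near the robot, 0.12 at the far end, growing along the grip's x axis
- preset_mark (a point): top of the small bright green preset clip, 10 mm long along the track, fixed on the left long edge of the orange grip's box, 27 mm to the left of the track's centre line; it stands 4.5 mm above the box. Its x axis is parallel to the track: the grip is level with the clip when it has the same position along that axis. It lies somewhere in the far half of the track, short of the far end
- blue_grip (a point): centre of the blue slider grip of a second, otherwise equal dimmer without a clip, whose setting must stay; the two dimmers stand side by side, either one on the left

How it is judged:
By the outcome, as a careful person would: the job done as asked, in the order asked, and still so for the second after the job is handed in, with the robot touching nothing.
It also fails if it takes over 29 s, if anything falls off the work surface, if the arm or the gripper's body presses on something with over 40 N, if the wrist force passes 120 N, or if a joint passes its speed limit or range.

## Robot

A 6-joint arm with a two-finger parallel gripper is mounted at the origin on a cart in front of the work surface, level with it; the furniture and walls round the work are solid. World frame = base frame: x ahead of the robot, y to its left, z up, the work surface at z = 0. Lengths are in m, angles in rad, forces in N, time in s.
With the tool pointing down it reaches from about 0.425 to 0.95 m from the base axis. Payload 3.5 kg.
Tool frame: the origin (TCP) lies at the very end of the fingers, on their centre line; the grasp point (between the pads) lies 19 mm behind it; y points along the fingers, z is the direction in which the jaws open and shut, and the axes are right-handed (so a half turn about y gives the same grasp; the last joint's range is limited). The gripper opens to 85 mm and grips with 20 to 120 N. Pads are 22 mm wide; open, the fingers measure 114 mm over their backs; the gripper's body (76 mm by 85 mm) begins 54 mm behind the grasp point. The pads swing forward as they close: fully open they stand 13 mm farther back than shut.
Start: joints at [-1.393, 0.286, 1.577, -0, 1.279, -0.15], TCP at [0.217, -0.639, 0.231] pointing down, gripper open.
Joint ranges: [-2.77, 2.77], [-0.9, 2.22], [0.21, 2.48], [-1.53, 4.67], [0.24, 2.81], [-2.84, 2.84]. Speed limits (rad/s): [2.79, 2.79, 3.14, 3.14, 3.14, 3.14].

## Interface

Orientations are given as a unit quaternion [x, y, z, w].
In Python, from plant import ctrl, cams gives the robot as it stands.
- The arm moves only by the tool play_rows, never from a script. Its argument "steps" is a list of rows, each an object of numbers: "claw": the finger opening in cm, from 0 to 8.54; "tx", "ty", "tz": the shift along the tool's x, y, z in cm; "ax", "ay", "az": the turn, a rotation vector about the tool's x, y, z in degrees. A call has 1 to 12 rows; each row is the pose to reach, as a shift and turn from the pose commanded when the call began, along the tool's axes at that moment; what a row does not reach only later rows make up. A row lasts 1/12 s, in which the tool goes at most 41.7 mm and 7.16 degrees, less where a joint would pass 70% of its speed; a pose out of reach is approached as far as the arm can. A call with a gripper value outside its range is refused whole. The fingers move at their own pace and stop on an object; "grip_force" is the grip in N (left out, the last holds). Time passes only in rows, so rows that repeat a pose let the fingers close. It gives the time, the measured TCP pose, the force and the opening at its end, in the units of the state.
- ctrl.get_state(): the state, without advancing time (a new reading comes with each control period).
- cams.read_camera(name): name is "scene" or "top"; returns (picture, depth): 384x512x3 uint8, blue, green, red; 384x512 float32, m along the optical axis (not along the pixel's ray), 0 where there is no reading.
- cams.camera_model(name): a dict with "intrinsics" (3x3 intrinsics, pixels), "rvec" (rotation vector, rad) and "tvec" (3), from world to camera coordinates, as OpenCV has them. Camera axes: x right, y down, z forward; pixel columns grow to the right and rows downward; lengths in m; the calibration is good to about 2 mm. A picture is of the moment at which its call begins. camera_model takes no time and is no camera call.
- ctrl.sign_off(): hands the job in, once; it reports no verdict.
The state is a dict: "time": time; "qpos": joint angles; "dq": joint speeds; "joint_efforts": joint torques, N m; "eef_pos": TCP position; "tcp_rot": TCP orientation; "contact_force": force on the tool from outside, world axes, zero at the start; "wrist_torque": the same for the moment, N m; "opening": opening from 0.0 (shut) to 1.0 (fully open).
Only numpy, scipy, OpenCV 4.12 (cv2) and the standard library are available. Lean on these libraries where they do the work, as an engineer would, in place of code of your own. Each camera call takes 0.05 s, during which the arm holds its last target.

## Working session

There is one attempt and no reset: what is moved stays moved. The work goes in short steps, Python scripts to look and compute and a tool call to move; the robot and the scene stay as the last step left them, time stands still between calls to the robot, and variables do not carry over. Pictures are saved under pics/ and viewed, and the job is handed in when it is done.

Besides the shell and the picture viewer there is one more tool, called after ">>>" by a JSON object that holds its "api" and its "payload". play_rows: Moves the arm, as the interface text tells. Its arguments: {"type":"object","properties":{"steps":{"type":"array","items":{"type":"object","properties":{"claw":{"type":"number"},"tx":{"type":"number"},"ty":{"type":"number"},"tz":{"type":"number"},"ax":{"type":"number"},"ay":{"type":"number"},"az":{"type":"number"}}}},"grip_force":{"type":"number"}},"required":["steps"]}

```bash
mkdir -p pics; cat > h.py <<'E'
import numpy as np, cv2
from plant import ctrl, cams
def model(n):
    m=cams.camera_model(n);K=np.array(m["intrinsics"]);R=cv2.Rodrigues(np.array(m["rvec"],float))[0];t=np.array(m["tvec"],float).ravel();return K,R,t
def cloud(n,d):
    K,R,t=model(n);v,u=np.mgrid[:d.shape[0],:d.shape[1]]
    p=np.stack([(u-K[0,2])/K[0,0]*d,(v-K[1,2])/K[1,1]*d,d],-1)
    return (p-t)@R
E
python3 - <<'E'
from h import *
print(ctrl.get_state())
for n in("scene","top"):
    im,d=cams.read_camera(n);cv2.imwrite(f"pics/{n}0.png",im);np.savez(f"{n}0.npz",im=im,d=d)
    K,R,t=model(n);print(n,K,-R.T@t)
E
```

```text
{'time': 0.0, 'qpos': array([-1.39297688e+00,  2.87168748e-01,  1.57820557e+00,  3.55605040e-05,
        1.27861394e+00, -1.50020077e-01]), 'dq': array([-9.77676354e-04, -2.58046439e-04,  1.05230808e-03,  6.94682811e-05,
       -1.56142407e-03,  1.71501874e-04]), 'joint_efforts': array([ 7.06992741e-04, -4.05976439e+01, -2.92623031e+01, -5.22754772e-05,
        5.81347893e-03, -3.92203731e-06]), 'eef_pos': array([ 0.21725211, -0.63837339,  0.22992967]), 'tcp_rot': array([-0.11538647,  0.69847532, -0.6967812 ,  0.11538699]), 'contact_force': array([ 0.24250255, -0.42736337,  0.44190295]), 'wrist_torque': array([-0.01819967, -0.016231  ,  0.01719454]), 'opening': 1.002924464053254}
scene [[405.42249515   0.         261.28803177]
 [  0.         405.42249515 196.05255432]
 [  0.           0.           1.        ]] [0.14613614 0.62173058 0.5526132 ]
top [[374.50478393   0.         257.04696269]
 [  0.         374.50478393 198.69847185]
 [  0.           0.           1.        ]] [0.38794548 0.01106892 0.93672528]
```

View pics/scene0.png

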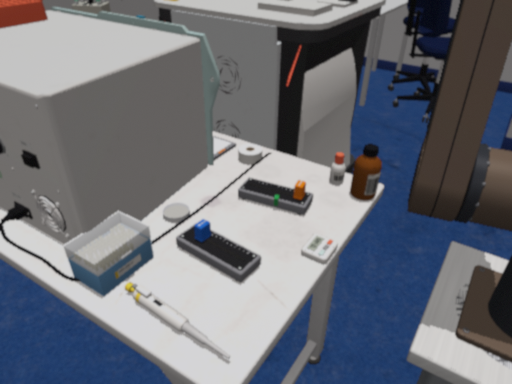

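View pics/top0.png

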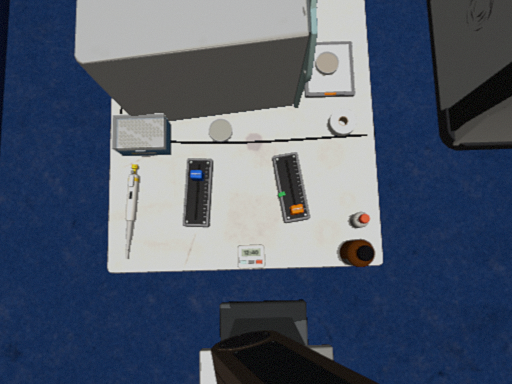

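```bash
python3 - <<'E'
from h import *
for n in("top","scene"):
    z=np.load(n+"0.npz");im,d=z["im"],z["d"];P=cloud(n,d);h=cv2.cvtColor(im,cv2.COLOR_BGR2HSV)
    for nm,lo,hi in(("or",(5,150,120),(20,255,255)),("gr",(50,120,80),(85,255,255)),("bl",(105,150,80),(125,255,255))):
        m=cv2.inRange(h,lo,hi);k,l,s,c=cv2.connectedComponentsWithStats(m)
        for i in range(1,k):
            if 5<s[i,4]<800:
                q=P[(l==i)&(d>0)]
                if abs(np.median(q[:,2])-.04)<.06 and np.median(q[:,0])>0.2: print(n,nm,s[i],c[i].round(1),np.median(q,0).round(4),q.min(0).round(3),q.max(0).round(3))
    if n=="top":
        for u,v in((257,199),(240,155),(240,100),(200,60),(360,250),(250,255),(340,120),(478,100),(280,350)):print((u,v),P[v,u].round(3))
        m=(abs(P[...,2]-.028)<.008)&(h[...,2]<90);k,l,s,c=cv2.connectedComponentsWithStats(m.astype(np.uint8))
        for i in range(1,k):
            if s[i,4]>300:
                print(s[i],cv2.minAreaRect(P[l==i][:,:2].astype(np.float32)))
    x=[(240,330,140,240),(230,330,165,225)][n=="scene"]
    cv2.imwrite(f"pics/{n}z.png",cv2.resize(im[x[2]:x[3],x[0]:x[1]],None,fx=6,fy=6,interpolation=cv2.INTER_CUBIC))
E
```

```text
top or [325  93  11   2  22] [330.   93.5] [ 0.7797 -0.186   0.0131] [ 0.777 -0.199  0.011] [ 0.782 -0.173  0.017]
top or [291 204  13  10  91] [296.8 208.6] [ 0.477  -0.0825  0.0659] [ 0.468 -0.097  0.053] [ 0.489 -0.069  0.07 ]
top or [360 214   9   9  60] [364.4 218.1] [ 0.4504 -0.234   0.0822] [ 0.441 -0.242  0.073] [ 0.46  -0.226  0.086]
top or [257 261   5   2  10] [259.  261.5] [0.3571 0.0095 0.0196] [0.356 0.005 0.017] [0.358 0.014 0.022]
top gr [278 191   8   6  28] [281.4 193.8] [ 0.5185 -0.05    0.0329] [ 0.513 -0.058  0.018] [ 0.526 -0.042  0.035]
top bl [190 170  12   9  87] [195.6 174. ] [0.5673 0.1543 0.0654] [0.558 0.141 0.023] [0.585 0.175 0.069]
(257, 199) [0.512 0.01  0.002]
(240, 155) [ 0.627  0.05  -0.   ]
(240, 100) [0.735 0.044 0.095]
(200, 60) [0.73  0.107 0.298]
(360, 250) [ 0.379 -0.206  0.133]
(250, 255) [0.373 0.031 0.019]
(340, 120) [ 0.712 -0.21   0.003]
(478, 100) [ 0.922 -0.837 -0.42 ]
(280, 350) [ 0.239 -0.017  0.36 ]
[ 276  154   31   66 1118] ((0.5376917719841003, -0.07372240722179413), (0.15704002976417542, 0.051375437527894974), 8.758185386657715)
[ 185  160   25   64 1149] ((0.5319769978523254, 0.15726631879806519), (0.053230635821819305, 0.15846817195415497), 86.01656341552734)
scene or [288  63   7  20  36] [290.8  72.4] [ 0.9172 -0.8301  0.0444] [ 0.904 -0.837  0.007] [ 0.93  -0.823  0.086]
scene or [336 153   8  10  59] [339.1 157.7] [ 0.4478 -0.2263  0.0753] [ 0.439 -0.238  0.062] [ 0.456 -0.223  0.082]
scene or [295 182  10  11  58] [299.4 186.8] [ 0.4742 -0.0692  0.0631] [ 0.467 -0.086  0.048] [ 0.484 -0.066  0.067]
scene or [294 195   7   4  16] [297.4 196.4] [ 0.475  -0.0675  0.0373] [ 0.469 -0.07   0.035] [ 0.483 -0.066  0.041]
scene gr [274 194   6   6  26] [276.2 196.3] [ 0.5194 -0.0513  0.0309] [ 0.514 -0.067  0.025] [ 0.53  -0.038  0.033]
scene bl [194 222  17  20 223] [201.9 231.6] [0.56   0.1658 0.0517] [0.556 0.144 0.032] [0.578 0.171 0.067]
```

View pics/topz.png

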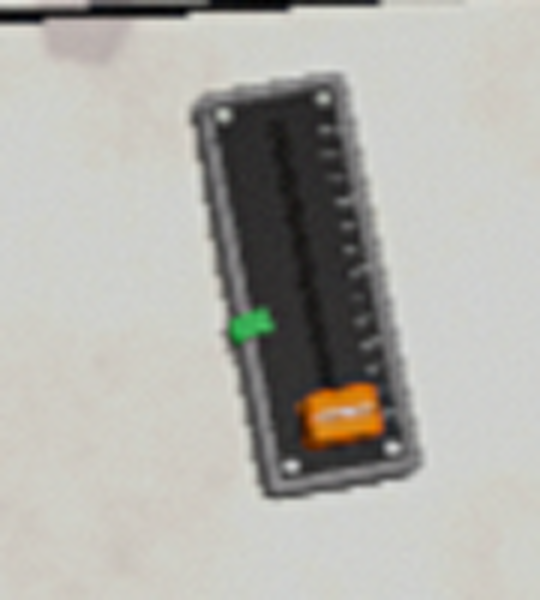

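View pics/scenez.png

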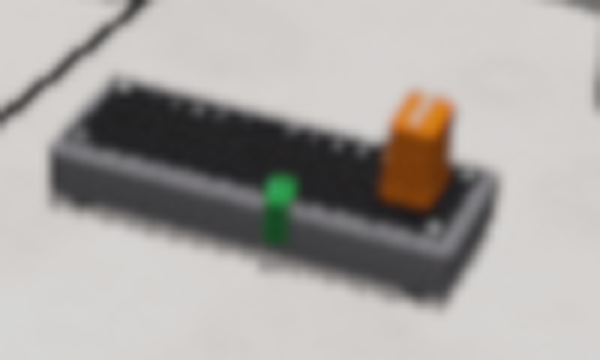

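```bash
cat >> h.py <<'E'
def plane(n,uv,z):
    K,R,t=model(n);uv=np.atleast_2d(np.array(uv,float));r=np.c_[uv,np.ones(len(uv))]@np.linalg.inv(K).T@R;C=-R.T@t
    return C+r*((z-C[2])/r[:,2])[:,None]
def proj(n,p):
    m=cams.camera_model(n);return cv2.projectPoints(np.array(p,float).reshape(-1,1,3),np.array(m["rvec"],float),np.array(m["tvec"],float),np.array(m["intrinsics"]),None)[0][:,0]
E
python3 - <<'E'
from h import *
from scipy.optimize import least_squares
z=np.load("top0.npz");im=z["im"]
# white screw dots & outline corners from zoom (px/6 + offset); zoom pixel centre shift
f=lambda a:np.array([( (x+.5)/6-.5+240,(y+.5)/6-.5+140) for x,y in a])
scr=plane("top",f([(224,116),(323,98),(393,448),(292,467)]),.028)
print(scr.round(4)); 
for a,b in((3,0),(2,1)): print(np.arctan2(*(scr[b]-scr[a])[1::-1]))
c=scr.mean(0);print("centre",c)
g=im[140:240,240:330].min(2);m=(im[140:240,240:330].max(2)<150).astype(np.uint8)
k,l,s,cc=cv2.connectedComponentsWithStats(m);i=1+np.argmax([ s[j,4] if s[j,0]>10 else 0 for j in range(1,k)])
ys,xs=np.where(l==i);p=plane("top",np.c_[xs+240,ys+140],.028);print(s[i],cv2.minAreaRect(p[:,:2].astype(np.float32)))
yaw=np.mean([np.arctan2(*(scr[b]-scr[a])[1::-1]) for a,b in((3,0),(2,1))])
u=np.array([np.cos(yaw),np.sin(yaw),0]);n=np.array([-u[1],u[0],0])
cl=plane("top",[(281.4,193.8)],.0325)[0];gr=plane("top",f([(344,413)]),.066)[0]
for q in(cl,gr):print(q.round(4),"along",(q-c)@u,"lat",(q-c)@n)
# scene
fs=lambda a:np.array([((x+.5)/6-.5+230,(y+.5)/6-.5+165) for x,y in a])
cl=plane("scene",fs([(283,189)]),.0325)[0];gr=plane("scene",fs([(429,110)]),.066)[0]
for q in(cl,gr):print(q.round(4),"along",(q-c)@u,"lat",(q-c)@n)
print(yaw)
E
```

```text
[[ 0.6074 -0.0422  0.028 ]
 [ 0.6138 -0.0834  0.028 ]
 [ 0.4677 -0.1059  0.028 ]
 [ 0.4611 -0.0646  0.028 ]]
0.15236923378285497
0.15243346478235986
centre [ 0.53752335 -0.07400681  0.028     ]
[  32   12   38   71 1695] ((0.5357394218444824, -0.0707206279039383), (0.17035359144210815, 0.06798456609249115), 8.6558837890625)
[ 0.519  -0.0498  0.0325] along -0.014678218510495902 lat 0.026763047574876502
[ 0.4786 -0.0825  0.066 ] along -0.0595553029400687 lat 0.0005457127034184243
[ 0.5185 -0.0492  0.0325] along -0.015081843079560297 lat 0.027403867188688185
[ 0.476  -0.0823  0.066 ] along -0.062024501326277896 lat 0.0011754084846018794
0.1524013492826074
```

```bash
cat >> h.py <<'E'
from scipy.spatial.transform import Rotation as Ro
yaw=0.1524;u=np.array([np.cos(yaw),np.sin(yaw),0]);nn=np.array([-u[1],u[0],0]);c=np.array([.5375,-.0740,.028])
def rel(p):
    s=ctrl.get_state();R=Ro.from_quat(s["tcp_rot"])
    for sg in(1,-1):
        y=np.array([0,0,-1.]);zt=sg*nn;x=np.cross(y,zt);T=Ro.from_matrix(np.c_[x,y,zt])
        print(sg,"shift cm",(R.inv().apply(np.array(p)-s["eef_pos"])*100).round(2),"rot",np.degrees((R.inv()*T).as_rotvec()).round(2))
    print(R.as_matrix().round(3),s["eef_pos"],s["time"],s["contact_force"].round(2),s["opening"])
E
python3 - <<'E'
from h import *
g=c-.0605*u;g[2]=.12;rel(g)
P=cloud("top",np.load("top0.npz")["d"]);q=P[240:268,335:380].reshape(-1,3);print(q[:,2].max())
E
```

```text
1 shift cm [-42.53  11.12 -44.16] rot [-2.0000e-02 -1.6995e+02 -1.9000e-01]
-1 shift cm [-42.53  11.12 -44.16] rot [ 1.300e-01  1.005e+01 -1.000e-02]
[[-0.947 -0.     0.322]
 [-0.322  0.002 -0.947]
 [-0.    -1.    -0.002]] [ 0.21726305 -0.63844381  0.23004265] 0.1 [-0.31 -0.57  0.06] 1.0040913440117138
0.9367252784320266
```

>>> {"api": "play_rows", "payload": {"steps": [{"tx": -42.5, "tz": -44.2, "ay": 10, "claw": 8.5}, {"tx": -42.5, "tz": -44.2, "ay": 10, "claw": 8.5}, {"tx": -42.5, "tz": -44.2, "ay": 10, "claw": 8.5}, {"tx": -42.5, "tz": -44.2, "ay": 10, "claw": 8.5}, {"tx": -42.5, "tz": -44.2, "ay": 10, "claw": 8.5}, {"tx": -42.5, "tz": -44.2, "ay": 10, "claw": 8.5}, {"tx": -42.5, "tz": -44.2, "ay": 10, "claw": 8.5}, {"tx": -42.5, "tz": -44.2, "ay": 10, "claw": 8.5}, {"tx": -42.5, "tz": -44.2, "ay": 10, "claw": 8.5}, {"tx": -42.5, "tz": -44.2, "ay": 10, "claw": 8.5}, {"tx": -42.5, "tz": -44.2, "ay": 10, "claw": 8.5}, {"tx": -42.5, "tz": -44.2, "ay": 10, "claw": 8.5}]}}

```text
invalid input at $.steps[0]: expected keys claw, tx, ty, tz, ax, ay, az
```

```bash
python3 - <<'E'
from h import *
g=c-.0605*u;g[2]=.12;rel(g)
E
```

```text
1 shift cm [-42.53  11.12 -44.16] rot [-2.0000e-02 -1.6995e+02 -1.9000e-01]
-1 shift cm [-42.53  11.12 -44.16] rot [ 1.300e-01  1.005e+01 -1.000e-02]
[[-0.947 -0.     0.322]
 [-0.322  0.002 -0.947]
 [-0.    -1.    -0.002]] [ 0.21726305 -0.63844381  0.23004265] 0.1 [-0.31 -0.57  0.06] 1.0040913440117138
```

>>> {"api": "play_rows", "payload": {"steps": [{"claw": 8.5, "tx": -42.5, "ty": 0, "tz": -44.2, "ax": 0, "ay": 10, "az": 0}, {"claw": 8.5, "tx": -42.5, "ty": 0, "tz": -44.2, "ax": 0, "ay": 10, "az": 0}, {"claw": 8.5, "tx": -42.5, "ty": 0, "tz": -44.2, "ax": 0, "ay": 10, "az": 0}, {"claw": 8.5, "tx": -42.5, "ty": 0, "tz": -44.2, "ax": 0, "ay": 10, "az": 0}, {"claw": 8.5, "tx": -42.5, "ty": 0, "tz": -44.2, "ax": 0, "ay": 10, "az": 0}, {"claw": 8.5, "tx": -42.5, "ty": 0, "tz": -44.2, "ax": 0, "ay": 10, "az": 0}, {"claw": 8.5, "tx": -42.5, "ty": 0, "tz": -44.2, "ax": 0, "ay": 10, "az": 0}, {"claw": 8.5, "tx": -42.5, "ty": 0, "tz": -44.2, "ax": 0, "ay": 10, "az": 0}, {"claw": 8.5, "tx": -42.5, "ty": 0, "tz": -44.2, "ax": 0, "ay": 10, "az": 0}, {"claw": 8.5, "tx": -42.5, "ty": 0, "tz": -44.2, "ax": 0, "ay": 10, "az": 0}, {"claw": 8.5, "tx": -42.5, "ty": 0, "tz": -44.2, "ax": 0, "ay": 10, "az": 0}, {"claw": 8.5, "tx": -42.5, "ty": 0, "tz": -44.2, "ax": 0, "ay": 10, "az": 0}]}}

```text
time: 1.1
eef_pos: [0.4295, -0.1841, 0.2311]
tcp_rot: [-0.054, 0.705, -0.705, 0.054]
contact_force: [0.6, -0.8, -1.0]
opening: 0.999
```

```bash
python3 - <<'E'
from h import *
g=c-.0605*u;g[2]=.12;rel(g)
E
```

```text
1 shift cm [-6.3  11.11 -9.24] rot [ 1.0000e-02 -1.7997e+02 -1.0000e-02]
-1 shift cm [-6.3  11.11 -9.24] rot [0.01 0.03 0.  ]
[[-0.988 -0.     0.152]
 [-0.152  0.    -0.988]
 [ 0.    -1.    -0.   ]] [ 0.42953241 -0.18410576  0.23106686] 1.1 [ 0.6  -0.84 -1.04] 0.9986929547742535
```

>>> {"api": "play_rows", "payload": {"steps": [{"claw": 8.5, "tx": -6.3, "ty": 0, "tz": -9.2, "ax": 0, "ay": 0, "az": 0}, {"claw": 8.5, "tx": -6.3, "ty": 0, "tz": -9.2, "ax": 0, "ay": 0, "az": 0}, {"claw": 8.5, "tx": -6.3, "ty": 0, "tz": -9.2, "ax": 0, "ay": 0, "az": 0}, {"claw": 8.5, "tx": -6.3, "ty": 11.1, "tz": -9.2, "ax": 0, "ay": 0, "az": 0}, {"claw": 8.5, "tx": -6.3, "ty": 11.1, "tz": -9.2, "ax": 0, "ay": 0, "az": 0}, {"claw": 8.5, "tx": -6.3, "ty": 11.1, "tz": -9.2, "ax": 0, "ay": 0, "az": 0}, {"claw": 8.5, "tx": -6.3, "ty": 11.1, "tz": -9.2, "ax": 0, "ay": 0, "az": 0}, {"claw": 8.5, "tx": -6.3, "ty": 11.1, "tz": -9.2, "ax": 0, "ay": 0, "az": 0}, {"claw": 8.5, "tx": -6.3, "ty": 11.1, "tz": -9.2, "ax": 0, "ay": 0, "az": 0}]}}

```text
time: 1.85
eef_pos: [0.4788, -0.0863, 0.1221]
tcp_rot: [0.053, -0.705, 0.705, -0.055]
contact_force: [-0.3, 0.2, 0.1]
opening: 0.993
```

```bash
python3 - <<'E'
from h import *
g=c-.0605*u;g[2]=.042;rel(g)
for n in("scene","top"):
    im,d=cams.read_camera(n);x=[(210,330,130,240),(230,350,120,210)][n=="scene"]
    cv2.imwrite(f"pics/{n}1.png",cv2.resize(im[x[2]:x[3],x[0]:x[1]],None,fx=5,fy=5))
E
```

```text
1 shift cm [ 0.08  8.01 -0.33] rot [-2.0000e-01 -1.7996e+02  1.2000e-01]
-1 shift cm [ 0.08  8.01 -0.33] rot [-0.07  0.04 -0.13]
[[-0.988  0.002  0.152]
 [-0.152 -0.001 -0.988]
 [-0.002 -1.     0.001]] [ 0.4787604  -0.08626379  0.12209425] 1.85 [-0.33  0.2   0.14] 0.9928584949066376
```

View pics/scene1.png

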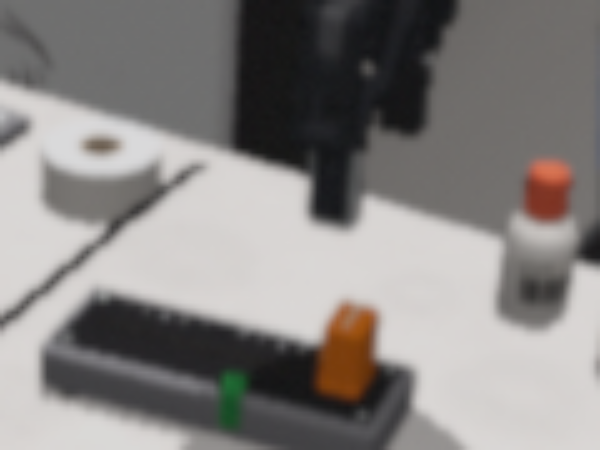

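View pics/top1.png

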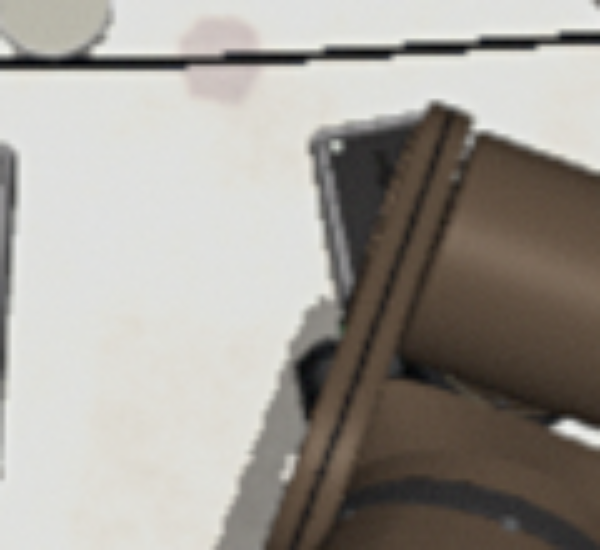

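```bash
python3 - <<'E'
from h import *
g=c-.0605*u;g[2]=.042;rel(g)
E
```

```text
1 shift cm [ 0.16  8.12 -0.39] rot [  -0.4  -179.97    0.24]
-1 shift cm [ 0.16  8.12 -0.39] rot [-0.15  0.03 -0.26]
[[-0.988  0.005  0.152]
 [-0.152 -0.002 -0.988]
 [-0.004 -1.     0.003]] [ 0.47947163 -0.0866343   0.1231729 ] 1.95 [-0.63 -0.14  0.53] 0.9928152630013255
```

>>> {"api": "play_rows", "payload": {"steps": [{"claw": 8.5, "tx": 0.1, "ty": 4, "tz": -0.3, "ax": 0, "ay": 0, "az": 0}, {"claw": 8.5, "tx": 0.1, "ty": 6, "tz": -0.3, "ax": 0, "ay": 0, "az": 0}, {"claw": 8.5, "tx": 0.1, "ty": 7.5, "tz": -0.3, "ax": 0, "ay": 0, "az": 0}, {"claw": 8.5, "tx": 0.1, "ty": 7.5, "tz": -0.3, "ax": 0, "ay": 0, "az": 0}, {"claw": 8.5, "tx": 0.1, "ty": 7.5, "tz": -0.3, "ax": 0, "ay": 0, "az": 0}, {"claw": 8.5, "tx": 0.1, "ty": 7.5, "tz": -0.3, "ax": 0, "ay": 0, "az": 0}, {"claw": 8.5, "tx": 0.1, "ty": 7.5, "tz": -0.3, "ax": 0, "ay": 0, "az": 0}]}}

```text
time: 2.53
eef_pos: [0.478, -0.0837, 0.0476]
tcp_rot: [0.053, -0.704, 0.706, -0.055]
contact_force: [0.3, 0.4, 0.4]
opening: 0.995
```

```bash
python3 - <<'E'
from h import *
g=c-.0605*u;g[2]=.042;rel(g)
for n in("scene",):
    im,d=cams.read_camera(n);x=(230,350,120,210)
    cv2.imwrite(f"pics/{n}2.png",cv2.resize(im[x[2]:x[3],x[0]:x[1]],None,fx=5,fy=5))
rel(g)
E
```

```text
1 shift cm [ 0.02  0.56 -0.05] rot [  -0.34 -179.96    0.2 ]
-1 shift cm [ 0.02  0.56 -0.05] rot [-0.13  0.04 -0.22]
[[-0.988  0.004  0.153]
 [-0.153 -0.002 -0.988]
 [-0.004 -1.     0.002]] [ 0.47795477 -0.08365505  0.04759509] 2.5333 [0.25 0.38 0.41] 0.9949702468544539
1 shift cm [-0.    0.54 -0.04] rot [  -0.31 -179.96    0.18]
-1 shift cm [-0.    0.54 -0.04] rot [-0.12  0.04 -0.2 ]
[[-0.988  0.004  0.153]
 [-0.153 -0.001 -0.988]
 [-0.003 -1.     0.002]] [ 0.47772997 -0.08354549  0.0473579 ] 2.5833 [-0.56  0.19 -0.47] 0.9985039456937506
```

View pics/scene2.png

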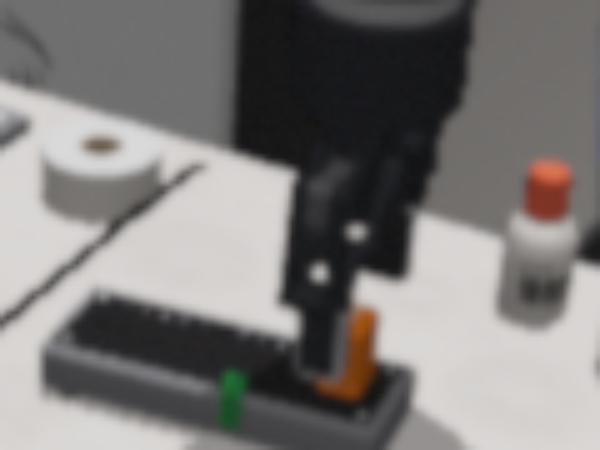

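>>> {"api": "play_rows", "payload": {"grip_force": 25, "steps": [{"claw": 8.5, "tx": 0, "ty": 0.4, "tz": 0, "ax": 0, "ay": 0, "az": 0}, {"claw": 5, "tx": 0, "ty": 0.4, "tz": 0, "ax": 0, "ay": 0, "az": 0}, {"claw": 3.5, "tx": 0, "ty": 0.4, "tz": 0, "ax": 0, "ay": 0, "az": 0}, {"claw": 2.5, "tx": 0, "ty": 0.4, "tz": 0, "ax": 0, "ay": 0, "az": 0}, {"claw": 2.5, "tx": 0, "ty": 0.4, "tz": 0, "ax": 0, "ay": 0, "az": 0}, {"claw": 2.5, "tx": 0, "ty": 0.4, "tz": 0, "ax": 0, "ay": 0, "az": 0}, {"claw": 2.5, "tx": 0, "ty": 0.4, "tz": 0, "ax": 0, "ay": 0, "az": 0}, {"claw": 2.5, "tx": 0, "ty": 0.4, "tz": 0, "ax": 0, "ay": 0, "az": 0}, {"claw": 2.5, "tx": 0, "ty": 0.4, "tz": 0, "ax": 0, "ay": 0, "az": 0}]}}

```text
time: 3.33
eef_pos: [0.4761, -0.0824, 0.0415]
tcp_rot: [-0.054, 0.705, -0.705, 0.054]
contact_force: [-1.1, 4.6, 4.2]
opening: 0.32
```

```bash
python3 - <<'E'
from h import *
g=c-.0150*u;g[2]=.043;rel(g)
E
```

```text
1 shift cm [-4.7  -0.15  0.11] rot [ 3.0000e-02 -1.7997e+02 -1.0000e-01]
-1 shift cm [-4.7  -0.15  0.11] rot [0.07 0.03 0.02]
[[-0.988 -0.     0.152]
 [-0.152  0.001 -0.988]
 [ 0.    -1.    -0.001]] [ 0.47609948 -0.08236069  0.0415218 ] 3.3333 [-1.1   4.62  4.19] 0.32005734759114945
```

>>> {"api": "play_rows", "payload": {"steps": [{"claw": 2.5, "tx": -0.5, "ty": 0, "tz": 0.1, "ax": 0, "ay": 0, "az": 0}, {"claw": 2.5, "tx": -1.2, "ty": 0, "tz": 0.1, "ax": 0, "ay": 0, "az": 0}, {"claw": 2.5, "tx": -2, "ty": 0, "tz": 0.1, "ax": 0, "ay": 0, "az": 0}, {"claw": 2.5, "tx": -2.8, "ty": 0, "tz": 0.1, "ax": 0, "ay": 0, "az": 0}, {"claw": 2.5, "tx": -3.5, "ty": 0, "tz": 0.1, "ax": 0, "ay": 0, "az": 0}, {"claw": 2.5, "tx": -4.1, "ty": 0, "tz": 0.1, "ax": 0, "ay": 0, "az": 0}, {"claw": 2.5, "tx": -4.5, "ty": 0, "tz": 0.1, "ax": 0, "ay": 0, "az": 0}, {"claw": 2.5, "tx": -4.5, "ty": 0, "tz": 0.1, "ax": 0, "ay": 0, "az": 0}, {"claw": 2.5, "tx": -4.5, "ty": 0, "tz": 0.1, "ax": 0, "ay": 0, "az": 0}, {"claw": 2.5, "tx": -4.5, "ty": 0, "tz": 0.1, "ax": 0, "ay": 0, "az": 0}, {"claw": 2.5, "tx": -4.5, "ty": 0, "tz": 0.1, "ax": 0, "ay": 0, "az": 0}]}}

```text
time: 4.25
eef_pos: [0.5212, -0.0756, 0.0415]
tcp_rot: [-0.054, 0.706, -0.704, 0.054]
contact_force: [-0.3, 6.9, 3.1]
opening: 0.319
```

```bash
python3 - <<'E'
from h import *
g=c-.0150*u;g[2]=.043;rel(g)
im,d=cams.read_camera("scene");x=(230,350,120,210)
cv2.imwrite(f"pics/scene3.png",cv2.resize(im[x[2]:x[3],x[0]:x[1]],None,fx=5,fy=5))
rel(g)
E
```

```text
1 shift cm [-0.14 -0.15  0.09] rot [-1.0000e-01 -1.7999e+02 -2.2000e-01]
-1 shift cm [-0.14 -0.15  0.09] rot [ 0.14  0.01 -0.06]
[[-0.988  0.001  0.152]
 [-0.152  0.003 -0.988]
 [-0.001 -1.    -0.002]] [ 0.52120323 -0.07559677  0.04152161] 4.25 [-0.29  6.95  3.14] 0.3194500613474125
1 shift cm [-0.14 -0.15  0.09] rot [-1.0e-01 -1.8e+02 -2.3e-01]
-1 shift cm [-0.14 -0.15  0.09] rot [ 0.14  0.   -0.06]
[[-0.988  0.001  0.152]
 [-0.152  0.003 -0.988]
 [-0.001 -1.    -0.003]] [ 0.52120142 -0.07559384  0.04150687] 4.3 [0.25 6.14 3.9 ] 0.3215363239805909
```

View pics/scene3.png

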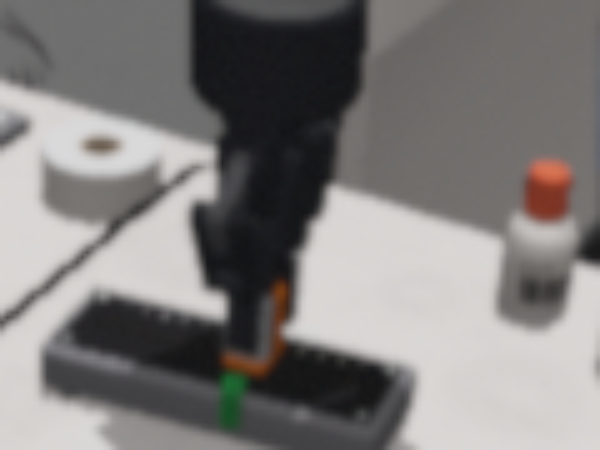

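>>> {"api": "play_rows", "payload": {"steps": [{"claw": 5, "tx": 0, "ty": 0, "tz": 0, "ax": 0, "ay": 0, "az": 0}, {"claw": 8.5, "tx": 0, "ty": 0, "tz": 0, "ax": 0, "ay": 0, "az": 0}, {"claw": 8.5, "tx": 0, "ty": 0, "tz": 0, "ax": 0, "ay": 0, "az": 0}, {"claw": 8.5, "tx": 0, "ty": 0, "tz": 0, "ax": 0, "ay": 0, "az": 0}, {"claw": 8.5, "tx": 0, "ty": 0, "tz": 0, "ax": 0, "ay": 0, "az": 0}, {"claw": 8.5, "tx": 0, "ty": -4, "tz": 0, "ax": 0, "ay": 0, "az": 0}, {"claw": 8.5, "tx": 0, "ty": -8, "tz": 0, "ax": 0, "ay": 0, "az": 0}, {"claw": 8.5, "tx": 0, "ty": -12, "tz": 0, "ax": 0, "ay": 0, "az": 0}, {"claw": 8.5, "tx": 0, "ty": -16, "tz": 0, "ax": 0, "ay": 0, "az": 0}, {"claw": 8.5, "tx": 0, "ty": -19, "tz": 4, "ax": 0, "ay": 0, "az": 0}, {"claw": 8.5, "tx": 0, "ty": -19, "tz": 8, "ax": 0, "ay": 0, "az": 0}, {"claw": 8.5, "tx": 0, "ty": -19, "tz": 12, "ax": 0, "ay": 0, "az": 0}]}}

```text
time: 5.3
eef_pos: [0.5403, -0.1937, 0.2357]
tcp_rot: [0.053, -0.703, 0.707, -0.057]
contact_force: [0.4, 0.3, 0.4]
opening: 0.993
```

>>> {"api": "play_rows", "payload": {"steps": [{"claw": 8.5, "tx": 0, "ty": 0, "tz": 4, "ax": 0, "ay": 0, "az": 0}, {"claw": 8.5, "tx": 0, "ty": 0, "tz": 8, "ax": 0, "ay": 0, "az": 0}, {"claw": 8.5, "tx": 0, "ty": 0, "tz": 12, "ax": 0, "ay": 0, "az": 0}, {"claw": 8.5, "tx": 0, "ty": 0, "tz": 16, "ax": 0, "ay": 0, "az": 0}, {"claw": 8.5, "tx": 0, "ty": 0, "tz": 20, "ax": 0, "ay": 0, "az": 0}, {"claw": 8.5, "tx": 0, "ty": 0, "tz": 20, "ax": 0, "ay": 0, "az": 0}]}}

```text
time: 5.8
eef_pos: [0.5682, -0.3968, 0.2298]
tcp_rot: [0.052, -0.704, 0.706, -0.052]
contact_force: [0.5, 0.6, -0.4]
opening: 0.996
```

```bash
python3 - <<'E'
from h import *
for n in("scene","top"):
    im,d=cams.read_camera(n);np.savez(f"{n}4.npz",im=im,d=d);x=[(240,330,140,240),(230,330,165,225)][n=="scene"]
    cv2.imwrite(f"pics/{n}4.png",cv2.resize(im[x[2]:x[3],x[0]:x[1]],None,fx=6,fy=6,interpolation=cv2.INTER_CUBIC))
s=ctrl.get_state();print(s["eef_pos"],s["time"])
E
```

```text
[ 0.56844612 -0.39124597  0.23003624] 5.9
```

View pics/scene4.png

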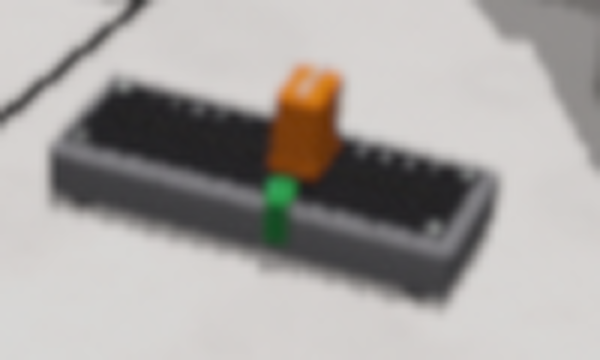

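View pics/top4.png

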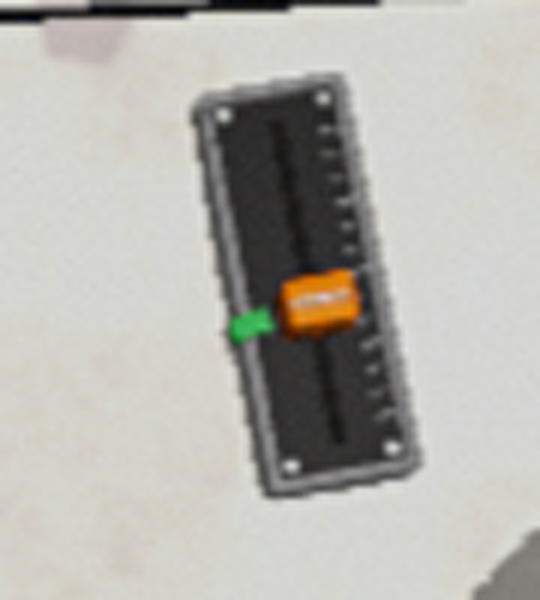

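```bash
cat > fit.py <<'E'
import sys
from h import *
from scipy.optimize import minimize
def soft(n,ctr,hl,hw,z0,z1):
    p=[ctr+a*hl*u+b*hw*nn+np.array([0,0,z-ctr[2]]) for a in(-1,1) for b in(-1,1) for z in(z0,z1)]
    q=(proj(n,p)-np.array(W[n]))*8+3.5
    m=np.zeros((130*8,130*8),np.uint8);cv2.fillConvexPoly(m,cv2.convexHull(q.astype(np.float32)).round().astype(int),255)
    return cv2.GaussianBlur(cv2.resize(m,(130,130),interpolation=cv2.INTER_AREA).astype(float)/255,(0,0),.6)
W={"top":(225,125),"scene":(215,140)}
for tag in sys.argv[1:]:
  for n in("top","scene"):
    im=np.load(n+tag+".npz")["im"].astype(float);x,y=W[n];a=im[y:y+130,x:x+130]
    b,g,r=a[...,0],a[...,1],a[...,2]
    o=np.clip((r-b-20)/np.where(r>60,r*.75,60),0,1); gn=np.clip((g-np.maximum(r,b)-10)/np.maximum(g*.6,30),0,1)
    res=[]
    for w,hl,hw,z0,z1,lat,al0 in((o,.010,.014,.030,.066,0,-.0605 if tag=="0" else -.015),(gn,.005,.003,.010 if n=="scene" else .028,.0325,.027,-.015)):
        w=w.copy();yc,xc=np.mgrid[:130,:130];pc=proj(n,[c+al0*u+lat*nn+[0,0,.02]])[0]-np.array(W[n]);w[np.hypot(xc-pc[0],yc-pc[1])>13]=0
        def cost(v): return ((soft(n,c+(al0+v[0]/1e3)*u+(lat+v[1]/1e3)*nn,hl,hw,z0,z1)-w)**2).sum()
        s=minimize(cost,[0,0],method="Nelder-Mead",options=dict(initial_simplex=[[-4,-3],[4,-2],[0,4]],xatol=.05,fatol=.01))
        res.append((al0*1e3+s.x[0],lat*1e3+s.x[1],s.fun,w.sum()))
    print(tag,n,np.round(res,2).tolist(),"grip-clip mm",round(res[0][0]-res[1][0],2))
E
python3 fit.py 0 4
```

```text
0 top [[-58.94, 0.48, 9.49, 113.37], [-14.58, 28.84, 7.15, 23.2]] grip-clip mm -44.35
0 scene [[-59.86, 4.94, 26.61, 158.85], [-11.67, 21.19, 8.49, 26.0]] grip-clip mm -48.19
4 top [[-13.24, 0.37, 11.21, 115.36], [-14.36, 28.8, 7.07, 23.19]] grip-clip mm 1.12
4 scene [[-14.12, 3.37, 28.94, 156.04], [-11.48, 22.02, 8.76, 25.46]] grip-clip mm -2.63
```

```bash
python3 - <<'E'
from h import *
fs=lambda a,o:np.array([((x+.5)/6-.5+o[0],(y+.5)/6-.5+o[1]) for x,y in a])
S=(230,165);T=(240,140)
def al(nm,n,p,z):
    q=plane(n,fs([p],S if n=="scene" else T),z)[0]-c;print(nm,n,(q@u*1e3).round(1),(q@nn*1e3).round(1))
al("griptop","scene",(311,81),.066);al("gripbaseL","scene",(295,175),.029)
al("cliptop","scene",(283,189),.0325);al("clipbottom edge","scene",(277,242),.0)
al("griptop","top",(321,300),.066);al("cliptop","top",(252,325),.0325)
for p in((113,87),(83,136),(434,228),(468,176)): al("screw","scene",p,.028)
# edges subpixel: gr profiles 
for n in("scene","top"):
    im=np.load(n+"4.npz")["im"]
    x=[(262,292,175,205),(275,305,178,200)][n=="scene"] if 0 else {"scene":(268,294,170,208),"top":(272,306,178,200)}[n]
    k=20
    cv2.imwrite(f"pics/{n}5.png",cv2.resize(im[x[2]:x[3],x[0]:x[1]],None,fx=15,fy=15,interpolation=cv2.INTER_CUBIC))
E
```

```text
griptop scene -14.4 1.1
gripbaseL scene -13.9 11.6
cliptop scene -15.1 27.4
clipbottom edge scene -10.1 17.8
griptop top -14.2 0.8
cliptop top -14.6 26.3
screw scene 77.7 -17.6
screw scene 72.7 20.7
screw scene -73.9 20.9
screw scene -74.4 -18.2
```

View pics/scene5.png

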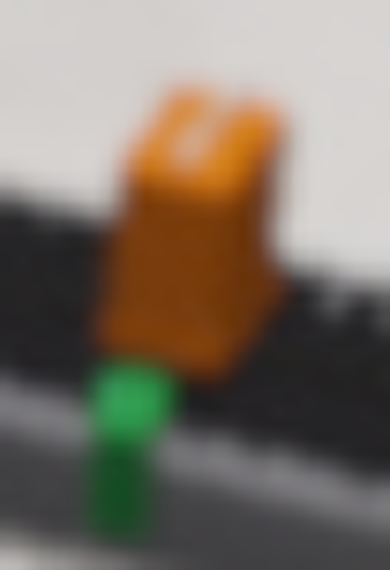

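View pics/top5.png

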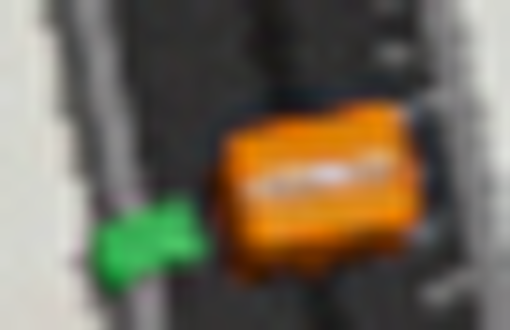

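```bash
python3 - <<'E'
from h import *
for n in("top","scene"):
    for t in"04":
        im=np.load(n+t+".npz")["im"];m=cv2.inRange(cv2.cvtColor(im,cv2.COLOR_BGR2HSV),(105,150,80),(125,255,255))
        if n=="top": m[:150]=0
        m[:,:170]=0;m[:,230:]=0;m[250:]=0
        k,l,s,c_=cv2.connectedComponentsWithStats(m);i=1+np.argmax(s[1:,4]);print(n,t,s[i],c_[i])
s=ctrl.get_state();print(s["time"],s["eef_pos"],s["dq"].round(3))
print(ctrl.sign_off())
E
```

```text
top 0 [190 170  12   9  87] [195.56321839 174.02298851]
top 4 [190 170  12   9  87] [195.57471264 174.08045977]
scene 0 [194 222  17  20 223] [201.94618834 231.56950673]
scene 4 [194 222  17  20 223] [201.94618834 231.56950673]
5.9 [ 0.56844612 -0.39124597  0.23003624] [ 0.041 -0.038  0.035  0.007  0.007  0.002]
the job is handed in; nothing more can be done
None
```

I slid the orange grip about 45.6 mm away from the robot to the green clip, let go, moved the arm clear and handed the job in at about 5.9 s.

**Level with the clip:** hand-picked points put the grip about 0.4 mm (top camera) and 0.7 mm (scene camera) past the clip along the track. The silhouette fits disagreed: +1.1 mm from the top camera and −2.6 mm from the scene camera. The scene fit matched the clip poorly, placing it about 5 mm off sideways, so I gave it little weight. I left the grip where it was, since the difference was within the roughly 2 mm calibration error.

**Blue dimmer:** the blue grip is in the same place in the before and after pictures.

**Contact:** the force readings I took stayed under about 9 N.

**Disagreement with the task text:** the text puts the clip in the far half of the track. Both cameras show it about 15 mm on the near side of the middle, at a slider position of about 0.045 m. I set the grip to the clip as I saw it.

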